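# Snap the coin bank's cap home with the torch

### The arm

A 6-joint arm with a two-finger parallel gripper is mounted at the origin on the work surface. World frame = base frame: x ahead of the robot, y to its left, z up, the work surface at z = 0. Lengths are in mm, angles in rad, forces in N, time in s.
With the tool pointing down it reaches from about 300 to 775 mm from the base axis. Payload 14.6 kg.
Tool frame: the origin (TCP) lies where the fingers leave the gripper's body, on its centre line; the fingertips stand 97 mm ahead of it and the grasp point (between the pads) lies ahead of it (grip_depth is the z of the grasp point in the tool frame, in mm); z points along the fingers, y is the line along which they close (so a half turn about z gives the same grasp; the last joint's range is limited). The gripper opens to 94 mm and grips with 3 to 60 N. Pads are 16 mm wide; open, the fingers measure 119 mm over their backs; the gripper's body (75 mm by 177 mm) begins 78 mm behind the grasp point.
Start: joints at [1.052, 0.3, 1.521, -0, 1.321, -0.067], TCP at [240.118, 494.806, 302.646] pointing down, gripper open.
Joint ranges: [-3.03, 3.03], [-0.79, 2.21], [0.23, 2.52], [-1.04, 4.18], [0, 3.07], [-2.55, 2.55]. Speed limits (rad/s): [2.22, 2.22, 2.57, 3.14, 3.14, 3.14].

### API

Orientations are given as [roll, pitch, yaw] about the fixed x, y, z axes, in that order (R = Rz(yaw) Ry(pitch) Rx(roll)).
In Python, from cell import read_state, camera, sign_off, regions_of, spot_point, grip_depth gives the robot as it stands. The module is installed in compiled form; this text tells all that it offers.
- The arm moves only by the tool send_rows, never from a script. Its argument "series" is a list of rows, each a list of 3 entries, a list of its own where there are three numbers: the shift along the world's x, y, z in mm, then the turn about the world's z in degrees, then the closure, from -1 (fully open) to 1 (shut), so that 0 is half open. A call has 1 to 12 rows; each row shifts and turns the commanded pose from where the row before left it; what a row does not reach is not made up. A row lasts 1/10 s, in which the tool goes at most 50 mm and 8.59 degrees, less where a joint would pass 70% of its speed; a pose out of reach is approached as far as the arm can. A call is refused whole if a number of a shift passes 50 or a number of a turn 8.59, either way. A call with a gripper value outside its range is refused whole. The fingers move at their own pace and stop on an object; "squeeze" is the grip in N (left out, the last holds). Time passes only in rows, so rows that do not move let the fingers close. It gives the time, the measured TCP pose, the force, the opening and the grip force at its end, in the units of the state.
- read_state(): the state, without advancing time (a new reading comes with each control period).
- camera(name): name is "side" or "top" or "wrist"; returns a dict with "color" (384x512x3 uint8, blue, green, red), "fx", "fy", "cx", "cy" (pixels), "camera_from_world" (4x4, takes a point from world to camera coordinates). Camera axes: x right, y down, z forward; pixel columns grow to the right and rows downward; lengths in mm; the calibration is good to about 2 mm. A picture is of the moment at which its call begins. There is no depth.
- sign_off(): hands the job in; it is judged then, once.
Trained networks look in a picture, given as the dict that the camera call returned (one of the last four; its "shot" number tells which), for a name from the list of things; names that differ only in an ending like _2 or _b are one class to them, and where a whole thing is asked for, a point or a joint stands for the part that bears it (a point fixed in the world has none). Each returns a list of dicts, best first, with "confidence" (0 to 1); they miss things now and then, are a little off and sometimes report something else, mostly with a low value. They report only what shows in the picture. A call takes as long as a camera call.
- regions_of(thing, picture): "mask" (384x512 bool, what is visible of it).
- spot_point(thing, picture): "point" ([x, y, z] in mm, in the coordinates of the camera as it stood for that picture, good to about 4 mm: a listed point, or the origin of a listed thing).
The state is a dict: "clock": time; "joints": joint angles; "qd": joint speeds; "effort": joint torques, N m; "eef_pos": TCP position; "eef_rot": TCP orientation; "wrist_force": force on the tool from outside, world axes, zero at the start; "moment": the same for the moment, N m; "finger_gap": finger opening in mm; "finger_force": force on a finger pad.
Only numpy, scipy, OpenCV 4.12 (cv2) and the standard library are available. Lean on these libraries where they do the work, as an engineer would, in place of code of your own. Each camera call takes 0.05 s, during which the arm holds its last target. There are 200 camera calls.

### The job

The coin bank stands upside down with its snap-in cap lying loose in the well of its base. Pick up the torch, press the cap straight down with the torch's tail until it snaps fully home and keep firm but not excessive pressure on it for a moment, touching the cap with nothing but the torch. Then stand the torch upright on its tail again where you took it from, and leave the bank and the other things where they are.

Things in the scene. Friction and masses are not known exactly. Their poses are not given: they have to be found in the camera images.
- bank: Coin bank, a plastic drum 96 mm across (99 mm over two thin beads) and 84 mm high, about 0.7 kg with its coins, loose on the board, upside down: its base with the round well is on top. Origin: centre of the underside, on the board; z up. A dark coin slot is in its side wall, towards its -x.
- seat (a point): Point on the bank's axis 62 mm above the board, z up: the highest the well's floor can lie; the floor lies 0 to 8 mm lower, differing from time to time, unseen under the cap. The well is 46 mm across. Four sprung catches stick out of its wall, tips 19 mm from the axis, 5.6 mm above this point, upper faces sloping down and inwards, 25 degrees from vertical, undersides hooked.
- cap: Loose snap-in plastic cap, 20 g: flange 43 mm across, 4 mm thick, and on it a flat crown 33 mm across, 3 mm high. Origin: centre of the underside; z up. At the start it lies level on the catches' slopes, underside about 11 mm above the seat point, crown about 4 mm below the bank's rim. Home, it lies under the catches on the floor, crown 15 to 23 mm below the rim.
- crown (a point): Centre of the cap's flat top, 7 mm above its underside: where to press. It takes about 6 to 12 N to pass the catches; past them it is free from 1.6 mm above the seat point on, then meets the floor's firm rubber seal (20 N/mm) at a depth to be felt. To set it, keep 14 to 21 N (18 N is good) on it for half a second there; above 25 N it cracks.
- torch: Grey plastic torch, 100 mm long, standing upright on its flat tail, lens up: round barrel 28 mm across from the tail up to 64 mm, then a round head 38 mm across from 64 to 100 mm, fit to be gripped. About 0.14 kg. Origin: centre of the tail's face, on the board; z up, towards the lens. A dark slide switch is on the barrel, towards its -x.
- mug: Bystander: steel mug, 80 mm across, 85 mm high, handle on its +y side. Origin: centre of the underside.
- brush: Bystander: wooden nail brush, 40 x 90 x 35 mm, long along its y, bristles down. Origin: centre of the underside.
- clock: Bystander: black alarm clock, 45 x 80 x 77 mm, dial towards its -x. Origin: centre of the underside.

How it is judged (in metres and radians):
On the way, in this order (a step that is already met when the one before it is completed fails the run):
1. the torch is lifted off the board (height (world z) of torch above 0.03 m and contact force between the fingers and torch above 2 N), for 0.2 s.
2. the cap is past the catches on the floor of the well and the torch's tail bears on it firmly (over 12 N) (z of cap in the frame of seat below 0.0015 m and horizontal distance between cap and seat below 0.003 m and angle between the z axis of cap and the z axis of seat, either way round below 0.05 rad and contact force between torch and cap above 12 N), for 0.3 s.
At the end, for the whole second after the job is handed in: Cap home under the catches: underside at most 1.5 mm above the seat point, within 3 mm of the axis, level within 0.05 rad. Torch at rest on its tail on the board, upright within 0.1 rad, within 50 mm of its start. Bank upright (0.05 rad), at rest, within 25 mm of its start (z of cap in the frame of seat below 0.0015 m and horizontal distance between cap and seat below 0.003 m and angle between the z axis of cap and the z axis of seat, either way round below 0.05 rad and angle between torch's own z axis and vertical below 0.1 rad and height (world z) of torch below 0.005 m and distance of torch from where it was at the start of the episode below 0.05 m and linear speed of each of torch, bank below 0.02 m/s and angle between bank's own z axis and vertical below 0.05 rad and distance of bank from where it was at the start of the episode below 0.025 m); the robot touches nothing.
It fails at once if the torch presses on the cap with more than 25 N (it cracks) (contact force between torch and cap above 25 N).
It fails at once if the gripper's fingers or the arm touch the cap (contact force between any of the fingers, the arm and cap above 0.5 N).
It fails at once if the bank is shoved more than 30 mm (distance of bank from where it was at the start of the episode above 0.03 m).
It fails at once if a bystander is moved more than 15 mm (distance of any of mug, brush, clock from where it was at the start of the episode above 0.015 m).
It also fails if it takes over 59 s, if anything falls off the work surface, if the arm or the gripper's body presses on something with over 40 N, if the wrist force passes 120 N, or if a joint passes its speed limit or range.

## Working session

There is one attempt and no reset: what is moved stays moved. The work goes in short steps, Python scripts to look and compute and a tool call to move; the robot and the scene stay as the last step left them, time stands still between calls to the robot, and variables do not carry over. Pictures are saved under pics/ and viewed, at most 10 in all, crops included, and the job is handed in when it is done.

Besides the shell and the picture viewer there is one more tool, called as name(argument=value, ...) on one line, values as JSON. send_rows: Moves the arm, as the interface text tells. Its arguments: {"type":"object","properties":{"series":{"type":"array"},"squeeze":{"type":"number"}},"required":["series"]}

```bash
mkdir -p pics
cat > h.py <<'E'
import numpy as np, cv2
from cell import *
def world(pic,p):
    return (np.linalg.inv(pic["camera_from_world"])@np.append(p,1))[:3]
def pix(pic,p):
    c=(pic["camera_from_world"]@np.append(p,1))[:3]; return c[0]/c[2]*pic["fx"]+pic["cx"],c[1]/c[2]*pic["fy"]+pic["cy"]
def atz(pic,u,v,z):
    M=np.linalg.inv(pic["camera_from_world"]); d=M[:3,:3]@np.array([(u-pic["cx"])/pic["fx"],(v-pic["cy"])/pic["fy"],1]); o=M[:3,3]
    return o+d*(z-o[2])/d[2]
E
python3 - <<'E'
from h import *
print(read_state(), grip_depth)
ims=[]
for n in("side","top"):
    c=camera(n); ims.append(c["color"])
    for t in("bank","crown","torch","mug","brush","clock"):
        r=spot_point(t,c)
        print(n,t,[(world(c,a["point"]).round(0).tolist(),round(a["confidence"],2)) for a in r[:2]])
cv2.imwrite("pics/a.png",cv2.resize(np.vstack(ims),None,fx=.78,fy=.78))
E
```

```text
{'clock': 0.0, 'joints': array([ 1.05238417e+00,  3.00487903e-01,  1.52158625e+00,  1.31393674e-05,
        1.32072285e+00, -6.66049680e-02]), 'qd': array([ 1.04468933e-03, -4.05264960e-04,  1.01487448e-03, -7.97336267e-05,
       -2.31125613e-03, -1.41644135e-03]), 'effort': array([ 1.50353237e-03, -5.31818891e+01, -3.52721822e+01,  7.08759623e-02,
        2.45482719e-02, -1.26938030e-04]), 'eef_pos': array([240.05186833, 494.67645895, 302.07486481]), 'eef_rot': array([-3.14039182e+00, -9.28552101e-05,  2.68978215e+00]), 'wrist_force': array([-0.12009868, -0.5823615 , -0.00894131]), 'moment': array([-0.04409722,  0.00896778,  0.01434412]), 'finger_force': 0.0, 'finger_gap': 94.07829047609688} 78.39999999999999
side bank [([505.0, -110.0, -2.0], 0.59)]
side crown [([506.0, -111.0, 79.0], 0.58)]
side torch [([468.0, 162.0, 5.0], 0.74)]
side mug [([728.0, -43.0, -1.0], 0.78)]
side brush [([597.0, -335.0, -3.0], 0.82)]
side clock [([508.0, 367.0, -4.0], 0.65)]
top bank [([509.0, -118.0, -1.0], 0.74)]
top crown [([506.0, -116.0, 78.0], 0.54)]
top torch [([467.0, 160.0, 1.0], 0.56)]
top mug [([726.0, -49.0, -3.0], 0.56)]
top brush [([596.0, -337.0, 1.0], 0.56)]
top clock [([511.0, 363.0, -1.0], 0.75)]
```

View pics/a.png

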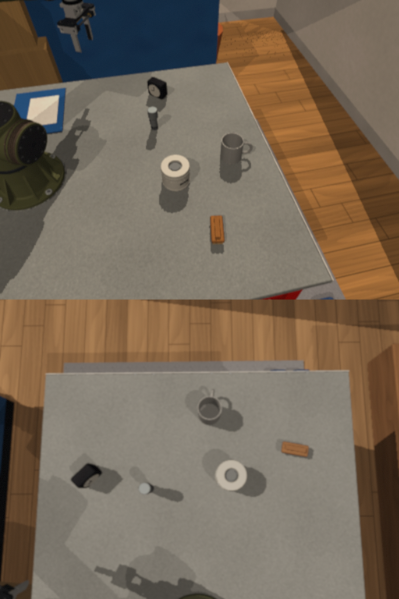

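The pictures agree with the networks: torch near (467,161), bank near (507,-115), and heights match. I'm going above the torch.

send_rows(series=[[[20, -30, 0], 0, -1], [[25, -37, 0], 0, -1], [[25, -37, 0], 0, -1], [[25, -37, 0], 0, -1], [[25, -37, 0], 0, -1], [[25, -37, 0], 0, -1], [[25, -37, 0], 0, -1], [[25, -37, 0], 0, -1], [[22, -30, 0], 0, -1], [[10, -15, 0], 0, -1], [[0, 0, 0], 0, -1], [[0, 0, 0], 0, -1]])

```text
clock: 1.9
eef_pos: [467.0, 161.0, 302.6]
eef_rot: [-3.142, -0.0, 2.689]
wrist_force: [-0.3, 0.6, 0.2]
finger_gap: 93.8
finger_force: 0.0
```

Run:
```python
from h import *
s=read_state();print(s["clock"],s["eef_pos"],s["eef_rot"],s["wrist_force"])
c=camera("wrist"); im=c["color"].copy()
for t in("torch",):
    for a in spot_point(t,c)[:2]: print(t,world(c,a["point"]).round(1),a["confidence"])
    r=regions_of(t,c)
    if r:
        m=r[0]["mask"].astype(np.uint8); cs,_=cv2.findContours(m,0,1); cv2.drawContours(im,cs,-1,(0,0,255),1)
for z in(0,100): print(z,pix(c,[467,161,z]))
for n in("top","side"):
    p=camera(n)
    for a in spot_point("torch",p)[:1]: print(n,world(p,a["point"]).round(1),a["confidence"])
cv2.imwrite("pics/b.png",im)
```

```text
1.9 [466.95179131 160.96566043 302.59494285] [-3.14158363e+00 -1.90919175e-04  2.68915970e+00] [-0.32281698  0.55119456  0.17316911]
torch [467.  163.8  -1.8] 0.62
0 (np.float64(252.37932327728538), np.float64(170.2003458038019))
100 (np.float64(252.20691900428642), np.float64(194.06373498866776))
top [467.9 160.4   2. ] 0.4
side [468.2 160.9  -1.9] 0.75
```

View pics/b.png

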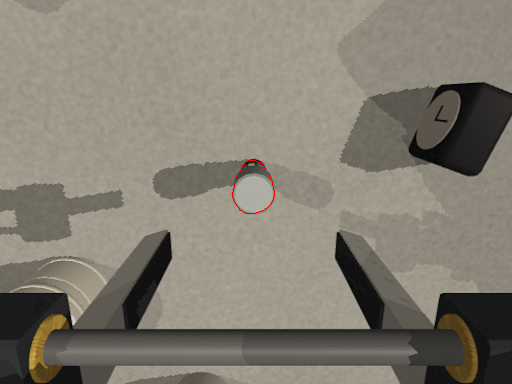

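The wrist view shows the lens circle centred at about (253,193) px. The prediction was (252,194), so the position is good. Next I go down and grip the head.

send_rows(series=[[[0, 0, -30], 0, -1], [[0, 0, -40], 0, -1], [[0, 0, -40], 0, -1], [[0, 0, -20], 0, -1], [[0, 0, -8], 0, -1], [[0, 0, 0], 0, -1], [[0, 0, 0], 0, 1], [[0, 0, 0], 0, 1], [[0, 0, 0], 0, 1], [[0, 0, 0], 0, 1], [[0, 0, 0], 0, 1], [[0, 0, 0], 0, 1]], squeeze=50)

```text
clock: 3.45
eef_pos: [467.2, 160.8, 164.8]
eef_rot: [3.141, 0.0, 2.69]
wrist_force: [0.3, 0.2, -0.4]
finger_gap: 49.3
finger_force: 0.0
```

send_rows(series=[[[0, 0, 0], 0, 1], [[0, 0, 0], 0, 1], [[0, 0, 0], 0, 1], [[0, 0, 0], 0, 1], [[0, 0, 0], 0, 1]])

```text
clock: 3.95
eef_pos: [467.1, 160.8, 164.6]
eef_rot: [-3.142, -0.0, 2.69]
wrist_force: [0.2, 0.2, 0.5]
finger_gap: 37.1
finger_force: 50.0
```

send_rows(series=[[[0, 0, 10], 0, 1], [[0, 0, 20], 0, 1], [[0, 0, 30], 0, 1], [[0, 0, 30], 0, 1], [[0, 0, 20], 0, 1], [[0, 0, 0], 0, 1], [[5, -25, 0], 0, 1], [[9, -35, 0], 0, 1], [[9, -40, 0], 0, 1], [[9, -40, 0], 0, 1], [[7, -30, 0], 0, 1], [[0, -16, 0], 0, 1]])

```text
clock: 5.15
eef_pos: [506.2, -27.4, 273.4]
eef_rot: [-3.141, -0.001, 2.688]
wrist_force: [1.4, 0.1, -0.6]
finger_gap: 37.7
finger_force: 50.0
```

send_rows(series=[[[0, 0, 0], 0, 1], [[0, 0, 0], 0, 1]])

```text
clock: 5.35
eef_pos: [505.8, -25.0, 273.9]
eef_rot: [-3.141, -0.001, 2.689]
wrist_force: [-0.1, 0.6, -0.7]
finger_gap: 37.4
finger_force: 50.0
```

Run:
```python
from h import *
s=read_state();print(s["clock"],s["eef_pos"],s["eef_rot"],s["wrist_force"],s["moment"],s["finger_force"])
ims=[]
for n in("wrist","top","side"):
  c=camera(n); im=c["color"].copy()
  for t in("bank","crown","cap","torch"):
    for a in spot_point(t,c)[:1]: print(n,t,world(c,a["point"]).round(1),round(a["confidence"],2))
  r=regions_of("cap",c)
  if r:
    m=r[0]["mask"].astype(np.uint8); cs,_=cv2.findContours(m,0,1); k=max(cs,key=cv2.contourArea); e=cv2.fitEllipse(k); print(n,"cap ellipse",e,atz(c,*e[0],78).round(1)); 
  r=regions_of("bank",c)
  print("pred crown",pix(c,[506,-115,80]))
  if n!="wrist":
    u,v=map(int,pix(c,[500,-70,100])); im=cv2.resize(im[max(0,v-80):v+80,max(0,u-100):u+100],(500,400))
  else: im=cv2.resize(im,None,fx=1,fy=1)
  cv2.imwrite(f"pics/c_{n}.png",im)
```

```text
5.35 [505.83968822 -25.00054462 273.85105409] [-3.14133241e+00 -1.30489880e-03  2.68918337e+00] [-0.10426945  0.64297243 -0.65378549] [0.00627079 0.0419671  0.04821748] 49.99272108078003
wrist bank [ 505.5 -111.4   -4. ] 0.56
wrist cap [ 506.3 -109.4   70.4] 0.65
wrist torch [508.  -25.2 106.6] 0.6
wrist cap ellipse ((164.25094604492188, 238.52552795410156), (41.63530349731445, 48.3118896484375), 113.35871887207031) [ 506.8 -111.6   78. ]
pred crown (np.float64(159.86147371622945), np.float64(240.24438521620212))
top bank [ 506.3 -119.2    2.3] 0.55
pred crown (np.float64(296.9592337893139), np.float64(225.15275980601388))
side bank [ 506.6 -110.5    0.9] 0.6
side crown [ 506.8 -111.1   76.7] 0.56
side cap [ 505.4 -109.4   72.8] 0.43
side torch [510.1 -23.6 110.8] 0.77
side cap ellipse ((224.5452880859375, 220.66928100585938), (38.64132308959961, 47.323001861572266), 173.24708557128906) [ 504.9 -135.8   78. ]
pred crown (np.float64(223.5844860039545), np.float64(213.91730215561753))
```

View pics/c_wrist.png

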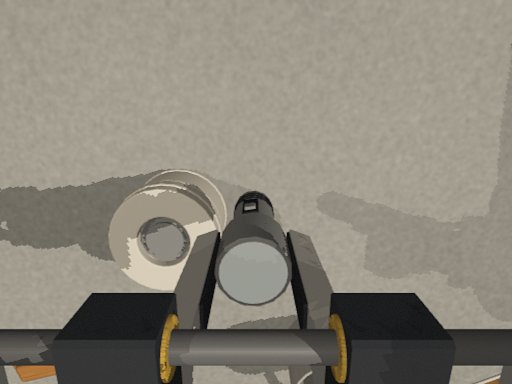

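View pics/c_top.png

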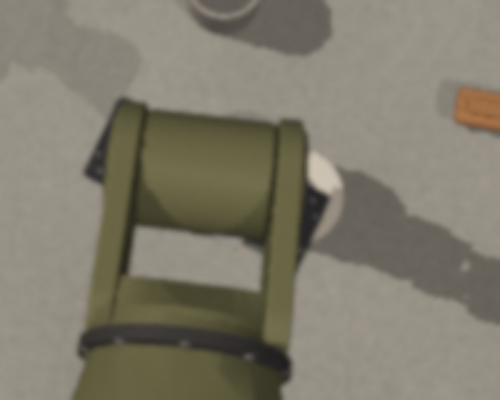

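Run:
```python
from h import *
from scipy.ndimage import map_coordinates,gaussian_filter
th=np.linspace(0,2*np.pi,120,endpoint=False)
def fit(c,x0,y0,z,rs,R=9):
    g=gaussian_filter(cv2.cvtColor(c["color"],cv2.COLOR_BGR2GRAY).astype(float),.7)
    best=[]
    for x in np.arange(x0-R,x0+R+.1,.5):
        for y in np.arange(y0-R,y0+R+.1,.5):
            s=0
            for r in rs:
                f=[]
                for q in(r-1.5,r+1.5):
                    P=np.array([pix(c,[x+q*np.cos(t),y+q*np.sin(t),z]) for t in th]).T
                    f.append(map_coordinates(g,P[::-1],order=1,mode='nearest'))
                s+=np.minimum(np.abs(f[1]-f[0]),40).mean()
            best.append((s,x,y))
    best.sort(reverse=True); return np.round(best[:3],1).tolist()
w=camera("wrist");s=camera("side");p=read_state()["eef_pos"];print(p)
print("lens wrist",fit(w,p[0],p[1],p[2]-164.7+100,[19]))
for n,c in(("wrist",w),("side",s)):
    for rs in([23],[48],[23,48]): print(n,rs,fit(c,506,-113,84,rs))
```

```text
[506.10710149 -25.19462704 274.62937375]
lens wrist [[36.4, 506.6, -24.2], [36.2, 506.1, -25.2], [36.1, 506.6, -24.7]]
wrist [23] [[39.2, 506.5, -111.0], [39.2, 506.5, -111.5], [39.2, 506.0, -111.5]]
wrist [48] [[30.8, 507.5, -111.0], [30.7, 508.0, -111.0], [29.8, 508.5, -111.0]]
wrist [23, 48] [[69.5, 507.5, -111.0], [68.9, 507.5, -111.5], [68.3, 508.0, -111.5]]
side [23] [[26.8, 508.0, -112.0], [26.8, 507.5, -112.0], [26.8, 508.0, -111.5]]
side [48] [[17.0, 507.5, -111.5], [16.9, 507.5, -111.0], [16.9, 507.5, -112.0]]
side [23, 48] [[43.8, 507.5, -111.5], [43.8, 507.5, -112.0], [43.7, 508.0, -111.5]]
```

Both cameras put the bank's axis at about (507.3,-111.5). The torch is centred in the grip, so I'm moving over the crown and down to about 8 mm above it.

send_rows(series=[[[1, -20, 0], 0, 1], [[0, -30, 0], 0, 1], [[0, -25, 0], 0, 1], [[0, -12, 0], 0, 1], [[0, 0, 0], 0, 1], [[0, 0, -10], 0, 1], [[0, 0, -8], 0, 1], [[0, 0, -4], 0, 1], [[0, 0, 0], 0, 1], [[0, 0, 0], 0, 1], [[0, 0, 0], 0, 1]])

```text
clock: 7.6
eef_pos: [507.2, -112.1, 252.9]
eef_rot: [3.142, 0.0, 2.69]
wrist_force: [-0.3, -0.5, -1.4]
finger_gap: 37.3
finger_force: 50.0
```

Run:
```python
from h import *
s=read_state();print(s["clock"],s["eef_pos"],s["eef_rot"],s["wrist_force"])
c=camera("side"); im=c["color"]
print(pix(c,[507.3,-111.5,84]), [ (t,world(c,a["point"]).round(1)) for t in("torch","bank") for a in spot_point(t,c)[:1]])
u,v=map(int,pix(c,[507,-111,90])); cv2.imwrite("pics/d.png",cv2.resize(im[v-60:v+60,u-70:u+70],None,fx=5,fy=5,interpolation=2))
```

```text
7.6 [ 507.23545867 -112.07936237  252.9320104 ] [3.14152603e+00 4.94935930e-04 2.68998589e+00] [-0.32757755 -0.47335808 -1.42947204]
(np.float64(223.77928923840227), np.float64(211.8447210875942)) [('torch', array([729.3, -40.7,  -1.2])), ('bank', array([ 506.7, -110. ,   -1.8]))]
```

View pics/d.png

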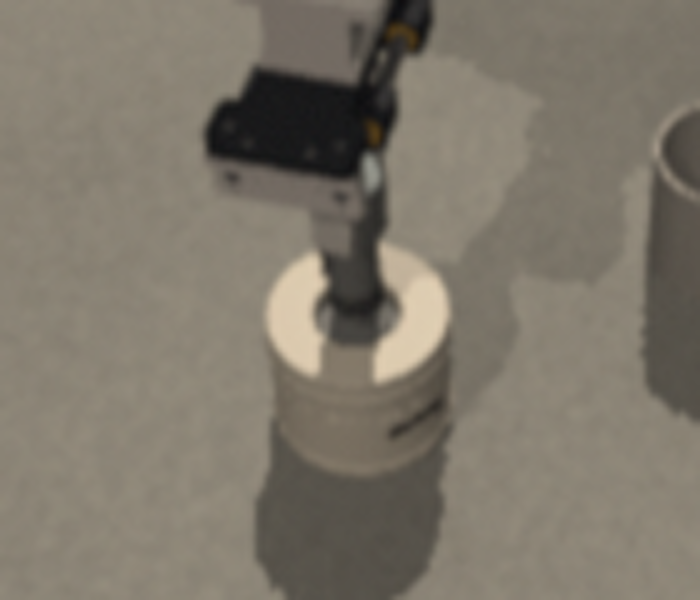

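The tail sits centred in the well opening at around (355,312) px in the crop. I'll feel downwards from here.

send_rows(series=[[[0, 0, -2], 0, 1], [[0, 0, -2], 0, 1], [[0, 0, -1], 0, 1], [[0, 0, -1], 0, 1], [[0, 0, -0.5], 0, 1], [[0, 0, -0.5], 0, 1], [[0, 0, 0], 0, 1]])

```text
clock: 8.45
eef_pos: [507.1, -112.2, 245.6]
eef_rot: [3.142, -0.0, 2.69]
wrist_force: [0.3, 0.5, -1.4]
finger_gap: 37.5
finger_force: 50.0
```

send_rows(series=[[[0, 0, -0.5], 0, 1], [[0, 0, -0.5], 0, 1], [[0, 0, 0], 0, 1]])

```text
clock: 8.75
eef_pos: [507.1, -112.2, 244.6]
eef_rot: [-3.142, -0.0, 2.69]
wrist_force: [-0.5, 0.6, -0.7]
finger_gap: 37.3
finger_force: 50.0
```

send_rows(series=[[[0, 0, -0.5], 0, 1], [[0, 0, -0.5], 0, 1], [[0, 0, 0], 0, 1]])

```text
clock: 9.05
eef_pos: [507.2, -112.2, 243.7]
eef_rot: [3.142, 0.0, 2.69]
wrist_force: [0.6, -0.2, 0.1]
finger_gap: 37.2
finger_force: 50.0
```

send_rows(series=[[[0, 0, -0.5], 0, 1], [[0, 0, -0.5], 0, 1], [[0, 0, 0], 0, 1]])

```text
clock: 9.35
eef_pos: [507.2, -112.2, 242.9]
eef_rot: [3.141, 0.001, 2.69]
wrist_force: [-0.0, 0.6, 3.9]
finger_gap: 37.4
finger_force: 50.0
```

send_rows(series=[[[0, 0, -0.5], 0, 1], [[0, 0, -0.5], 0, 1], [[0, 0, 0], 0, 1]])

```text
clock: 9.65
eef_pos: [507.2, -112.2, 241.9]
eef_rot: [3.142, 0.001, 2.69]
wrist_force: [0.2, 0.2, 4.0]
finger_gap: 37.3
finger_force: 50.0
```

send_rows(series=[[[0, 0, -0.5], 0, 1], [[0, 0, -0.5], 0, 1], [[0, 0, 0], 0, 1]])

```text
clock: 9.95
eef_pos: [507.3, -112.2, 241.0]
eef_rot: [3.141, 0.001, 2.69]
wrist_force: [-0.0, -0.1, 5.6]
finger_gap: 37.5
finger_force: 50.0
```

send_rows(series=[[[0, 0, -0.5], 0, 1], [[0, 0, -0.5], 0, 1], [[0, 0, 0], 0, 1]])

```text
clock: 10.25
eef_pos: [507.3, -112.3, 240.0]
eef_rot: [3.141, 0.001, 2.69]
wrist_force: [0.4, -0.6, 6.3]
finger_gap: 37.3
finger_force: 50.0
```

send_rows(series=[[[0, 0, -0.5], 0, 1], [[0, 0, -0.5], 0, 1], [[0, 0, 0], 0, 1]])

```text
clock: 10.55
eef_pos: [507.3, -112.3, 239.1]
eef_rot: [3.141, 0.001, 2.69]
wrist_force: [0.5, -0.0, 6.7]
finger_gap: 37.4
finger_force: 50.0
```

send_rows(series=[[[0, 0, -0.5], 0, 1], [[0, 0, -0.5], 0, 1], [[0, 0, 0], 0, 1]])

```text
clock: 10.85
eef_pos: [506.9, -112.1, 237.1]
eef_rot: [-3.141, -0.001, 2.69]
wrist_force: [0.2, 0.4, -1.2]
finger_gap: 37.4
finger_force: 50.0
```

send_rows(series=[[[0, 0, -0.5], 0, 1], [[0, 0, -0.5], 0, 1], [[0, 0, 0], 0, 1]])

```text
clock: 11.15
eef_pos: [507.1, -112.2, 236.5]
eef_rot: [-3.142, -0.0, 2.69]
wrist_force: [-0.5, 0.6, -0.4]
finger_gap: 37.4
finger_force: 50.0
```

The cap has snapped past the catches and the force is back to free. Now I feel for the floor.

send_rows(series=[[[0, 0, -0.5], 0, 1], [[0, 0, -0.5], 0, 1], [[0, 0, -0.5], 0, 1], [[0, 0, -0.5], 0, 1], [[0, 0, 0], 0, 1]])

```text
clock: 11.65
eef_pos: [507.1, -112.2, 234.6]
eef_rot: [3.142, -0.0, 2.69]
wrist_force: [0.6, -0.1, -1.9]
finger_gap: 37.4
finger_force: 50.0
```

```bash
python3 -c "
from h import *
s=read_state();print(s['clock'],s['eef_pos'],s['wrist_force'])"
```

```text
11.65 [ 507.1141226  -112.18194096  234.58155331] [ 0.60225868 -0.09665573 -1.89601062]
```

send_rows(series=[[[0, 0, -0.4], 0, 1], [[0, 0, -0.4], 0, 1], [[0, 0, 0], 0, 1]])

```text
clock: 11.95
eef_pos: [507.1, -112.2, 233.8]
eef_rot: [-3.142, -0.0, 2.69]
wrist_force: [0.2, -0.3, -1.2]
finger_gap: 37.2
finger_force: 50.0
```

send_rows(series=[[[0, 0, -0.4], 0, 1], [[0, 0, -0.4], 0, 1], [[0, 0, 0], 0, 1]])

```text
clock: 12.25
eef_pos: [507.1, -112.2, 233.0]
eef_rot: [-3.142, -0.0, 2.69]
wrist_force: [-0.3, 0.5, -0.6]
finger_gap: 37.2
finger_force: 50.0
```

send_rows(series=[[[0, 0, -0.3], 0, 1], [[0, 0, -0.3], 0, 1], [[0, 0, 0], 0, 1]])

```text
clock: 12.55
eef_pos: [507.1, -112.2, 232.4]
eef_rot: [-3.142, -0.0, 2.69]
wrist_force: [-0.6, -1.2, -1.8]
finger_gap: 37.4
finger_force: 50.0
```

send_rows(series=[[[0, 0, -0.4], 0, 1], [[0, 0, -0.4], 0, 1], [[0, 0, 0], 0, 1]])

```text
clock: 12.85
eef_pos: [507.1, -112.2, 231.6]
eef_rot: [-3.142, -0.0, 2.69]
wrist_force: [0.6, -0.1, -1.1]
finger_gap: 37.3
finger_force: 50.0
```

send_rows(series=[[[0, 0, -0.4], 0, 1], [[0, 0, -0.4], 0, 1], [[0, 0, 0], 0, 1]])

```text
clock: 13.15
eef_pos: [507.1, -112.2, 230.8]
eef_rot: [3.142, -0.0, 2.69]
wrist_force: [0.5, -0.6, -0.6]
finger_gap: 37.4
finger_force: 50.0
```

send_rows(series=[[[0, 0, -0.4], 0, 1], [[0, 0, -0.4], 0, 1], [[0, 0, 0], 0, 1]])

```text
clock: 13.45
eef_pos: [507.1, -112.2, 230.0]
eef_rot: [3.142, -0.0, 2.69]
wrist_force: [-0.4, -0.9, -1.3]
finger_gap: 37.2
finger_force: 50.0
```

send_rows(series=[[[0, 0, -0.4], 0, 1], [[0, 0, -0.4], 0, 1], [[0, 0, 0], 0, 1]])

```text
clock: 13.75
eef_pos: [507.2, -112.2, 229.3]
eef_rot: [-3.142, 0.0, 2.69]
wrist_force: [-0.8, -0.0, -0.3]
finger_gap: 37.4
finger_force: 50.0
```

send_rows(series=[[[0, 0, -0.4], 0, 1], [[0, 0, 0], 0, 1]])

```text
clock: 13.95
eef_pos: [507.2, -112.2, 229.1]
eef_rot: [3.142, 0.0, 2.69]
wrist_force: [-0.1, 0.6, 3.3]
finger_gap: 37.3
finger_force: 50.0
```

send_rows(series=[[[0, 0, -0.3], 0, 1], [[0, 0, -0.3], 0, 1], [[0, 0, 0], 0, 1]])

```text
clock: 14.25
eef_pos: [507.3, -112.3, 228.8]
eef_rot: [3.142, 0.001, 2.69]
wrist_force: [-0.9, 0.4, 6.8]
finger_gap: 36.8
finger_force: 50.0
```

send_rows(series=[[[0, 0, -0.3], 0, 1], [[0, 0, -0.3], 0, 1], [[0, 0, -0.3], 0, 1], [[0, 0, 0], 0, 1]])

```text
clock: 14.65
eef_pos: [507.4, -112.3, 228.5]
eef_rot: [3.141, 0.002, 2.69]
wrist_force: [-2.7, 0.2, 12.4]
finger_gap: 37.2
finger_force: 50.0
```

send_rows(series=[[[0, 0, -0.3], 0, 1], [[0, 0, -0.3], 0, 1], [[0, 0, 0], 0, 1]])

```text
clock: 14.95
eef_pos: [507.5, -112.4, 228.3]
eef_rot: [3.141, 0.002, 2.69]
wrist_force: [-4.1, 0.8, 16.0]
finger_gap: 37.4
finger_force: 50.0
```

send_rows(series=[[[0, 0, 0], 0, 1], [[0, 0, 0], 0, 1], [[0, 0, 0], 0, 1], [[0, 0, 0], 0, 1], [[0, 0, 0], 0, 1]])

```text
clock: 15.45
eef_pos: [507.5, -112.4, 228.3]
eef_rot: [3.141, 0.002, 2.69]
wrist_force: [-3.5, 0.7, 16.7]
finger_gap: 37.7
finger_force: 50.0
```

send_rows(series=[[[0, 0, 0], 0, 1], [[0, 0, 0], 0, 1], [[0, 0, 0], 0, 1], [[0, 0, 0], 0, 1], [[0, 0, 0], 0, 1]])

```text
clock: 15.95
eef_pos: [507.5, -112.3, 228.3]
eef_rot: [3.141, 0.002, 2.69]
wrist_force: [-3.4, 0.2, 16.5]
finger_gap: 37.2
finger_force: 50.0
```

It was held at about 18 N for a second. Now I retreat up and travel back.

send_rows(series=[[[0, 0, 2], 0, 1], [[0, 0, 5], 0, 1], [[0, 0, 10], 0, 1], [[0, 0, 20], 0, 1], [[0, 0, 12], 0, 1], [[0, 0, 0], 0, 1], [[0, 0, 0], 0, 1]])

```text
clock: 16.65
eef_pos: [507.0, -112.1, 275.4]
eef_rot: [-3.142, -0.0, 2.69]
wrist_force: [-0.7, -0.1, -1.5]
finger_gap: 37.4
finger_force: 50.0
```

send_rows(series=[[[-4, 20, 0], 0, 1], [[-5, 37, 0], 0, 1], [[-6, 40, 0], 0, 1], [[-6, 40, 0], 0, 1], [[-6, 40, 0], 0, 1], [[-6, 40, 0], 0, 1], [[-5, 36, 0], 0, 1], [[-2, 20, 0], 0, 1], [[0, 0, 0], 0, 1], [[0, 0, 0], 0, 1]])

```text
clock: 17.65
eef_pos: [466.9, 160.6, 275.0]
eef_rot: [-3.141, -0.001, 2.691]
wrist_force: [0.7, -0.0, -0.9]
finger_gap: 37.1
finger_force: 50.0
```

Run:
```python
from h import *
s=read_state();print(s["clock"],s["eef_pos"],s["eef_rot"],s["wrist_force"])
c=camera("side"); im=c["color"]
for t in("cap","bank","torch"):
    for a in spot_point(t,c)[:1]: print(t,world(c,a["point"]).round(1),a["confidence"])
a=[]
for p in([507,-111,80],[467,161,130]):
    u,v=map(int,pix(c,p)); a.append(cv2.resize(im[v-50:v+50,u-40:u+40],(400,500),interpolation=2))
cv2.imwrite("pics/e.png",np.hstack(a))
```

```text
17.65 [466.94224119 160.64564973 275.00300622] [-3.14062929e+00 -8.29544656e-04  2.69059304e+00] [ 0.65076102 -0.00127955 -0.93497871]
cap [ 507.5 -108.3   61. ] 0.52
bank [ 505.1 -109.8   -2.9] 0.81
torch [471.3 160.8 112.3] 0.54
```

View pics/e.png

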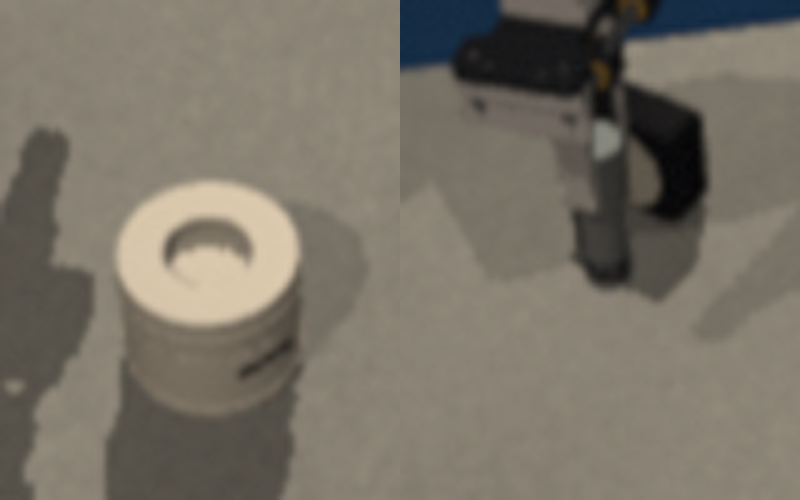

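The cap lies deep in the well and the bank hasn't moved. The torch still hangs upright, so I lower it.

send_rows(series=[[[0, 0, -20], 0, 1], [[0, 0, -35], 0, 1], [[0, 0, -30], 0, 1], [[0, 0, -14], 0, 1], [[0, 0, -5], 0, 1], [[0, 0, -2], 0, 1], [[0, 0, 0], 0, 1], [[0, 0, -1], 0, 1], [[0, 0, -1], 0, 1], [[0, 0, 0], 0, 1]])

```text
clock: 18.85
eef_pos: [467.2, 160.8, 168.0]
eef_rot: [3.141, 0.0, 2.69]
wrist_force: [0.4, 0.1, -2.0]
finger_gap: 37.0
finger_force: 50.0
```

send_rows(series=[[[0, 0, -1], 0, 1], [[0, 0, -1], 0, 1], [[0, 0, -0.5], 0, 1], [[0, 0, -0.5], 0, 1], [[0, 0, 0], 0, 1]])

```text
clock: 19.35
eef_pos: [467.1, 160.8, 164.7]
eef_rot: [-3.142, -0.0, 2.69]
wrist_force: [-0.0, 0.4, -1.0]
finger_gap: 37.3
finger_force: 50.0
```

send_rows(series=[[[0, 0, -0.3], 0, 1], [[0, 0, -0.3], 0, 1], [[0, 0, 0], 0, 1]])

```text
clock: 19.65
eef_pos: [467.2, 160.8, 164.6]
eef_rot: [3.141, 0.0, 2.69]
wrist_force: [-1.6, 0.1, 6.0]
finger_gap: 37.4
finger_force: 50.0
```

It's down on the board. I release and go up.

send_rows(series=[[[0, 0, 0.2], 0, 1], [[0, 0, 0.1], 0, 0], [[0, 0, 0], 0, 0], [[0, 0, 0], 0, -0.5], [[0, 0, 0], 0, -1], [[0, 0, 0], 0, -1], [[0, 0, 0], 0, -1], [[0, 0, 0], 0, -1], [[0, 0, 0], 0, -1]])

```text
clock: 20.55
eef_pos: [467.1, 160.8, 164.4]
eef_rot: [-3.142, -0.0, 2.69]
wrist_force: [0.6, 0.2, -0.7]
finger_gap: 91.5
finger_force: 0.0
```

send_rows(series=[[[0, 0, 10], 0, -1], [[0, 0, 30], 0, -1], [[0, 0, 40], 0, -1], [[0, 0, 40], 0, -1], [[0, 0, 20], 0, -1], [[0, 0, 0], 0, -1], [[0, 0, 0], 0, -1], [[0, 0, 0], 0, -1]])

```text
clock: 21.35
eef_pos: [466.8, 160.7, 303.2]
eef_rot: [-3.14, -0.002, 2.69]
wrist_force: [0.5, 1.0, 0.4]
finger_gap: 93.9
finger_force: 0.0
```

Run:
```python
from h import *
s=read_state();print(s["clock"],s["eef_pos"],s["finger_gap"])
ims=[]
for n in("side","wrist"):
    c=camera(n); ims.append(cv2.resize(c["color"],(400,300)))
    for t in("cap","bank","torch","mug","brush","clock"):
        for a in spot_point(t,c)[:1]: print(n,t,world(c,a["point"]).round(1),round(a["confidence"],2))
cv2.imwrite("pics/f.png",np.hstack(ims))
```

```text
21.35 [466.77641744 160.70789184 303.2477403 ] 93.89285687110296
side bank [ 509.  -108.8   -1.6] 0.78
side torch [469.2 162.5   2.6] 0.86
side mug [ 7.278e+02 -4.190e+01  1.000e-01] 0.82
side brush [ 5.972e+02 -3.342e+02 -1.000e-01] 0.94
side clock [511.4 369.1  -1.4] 0.75
wrist bank [ 502.9 -112.2   -3.4] 0.77
wrist torch [467.7 163.   -0.7] 0.74
wrist clock [508.3 368.2  -2.2] 0.88
```

View pics/f.png

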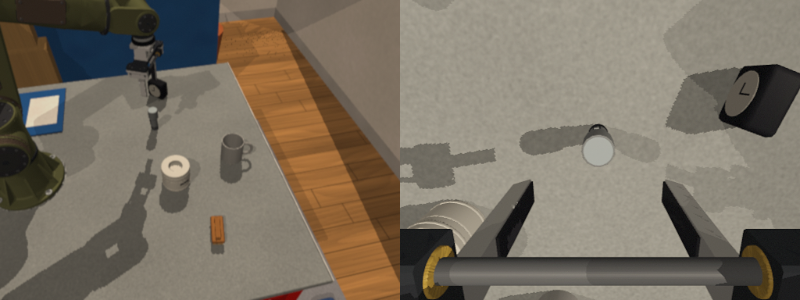

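The torch stands upright at its start place, around (598,150) px in the wrist half of the picture. Everything else is where it was.

```bash
python3 -c "
from cell import sign_off
print(sign_off())"
```

```text
the job is handed in; nothing more can be done
None
```

I snapped the cap home and held it at about 18 N for a second, stood the torch back upright at its start, left the other things in place, and handed the job in at about 21 s; no verdict was returned.

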